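# Pack the cleaning caddy on the shed shelf

### The job

Pack the cleaning caddy: stand the white soap pump, the blue scrubbing brush (bristles down) and the yellow shaker can each flat on the mat of its own colour in the caddy's bays, setting each one down rather than dropping it. The brown pump, the green brush and the red can belong to the garden: leave them where they are.

Things in the scene. Friction and masses are not known exactly. Their poses are not given: they have to be found in the camera images.
- soap_pump: White plastic soap pump dispenser with white pump head, about 0.2 kg; mm. Upright; origin at underside centre, z up. Body 58 diameter to height 75, shoulder, round neck 32 diameter from height 88 to 112, thin stem, pump head 26 diameter (height 122 to 134). Spout 12 wide, height 123 to 133, reaches 48 from the axis along own -x. Neck can be pinched along own y, clear of the spout.
- blue_brush: Blue plastic scrubbing brush with cream bristles, about 0.12 kg; mm. Lies bristles down; origin at underside centre, x along its length, z up. Body 105 x 50 up to height 36 (bristles the lower 20); above it a bridge handle along x: straight bar 84 long, 22 wide (y), height 54 to 74. Pinch the bar across y.
- yellow_can: Yellow shaker can, about 0.25 kg; mm. Closed rigid round can standing upright, 56 diameter, 100 high with a cap of the same colour, 52 diameter, as its top 8; origin at the centre of its underside, z up.
- brown_pump: Brown pump dispenser with black head, same shape as the white one; must stay. mm. Upright; origin at underside centre, z up. Body 58 diameter to height 75, shoulder, round neck 32 diameter from height 88 to 112, thin stem, pump head 26 diameter (height 122 to 134). Spout 12 wide, height 123 to 133, reaches 48 from the axis along own -x. Neck can be pinched along own y, clear of the spout.
- green_brush: Green scrubbing brush, same shape as the blue one; must stay. mm. Lies bristles down; origin at underside centre, x along its length, z up. Body 105 x 50 up to height 36 (bristles the lower 20); above it a bridge handle along x: straight bar 84 long, 22 wide (y), height 54 to 74. Pinch the bar across y.
- red_can: Red shaker can, same shape as the yellow one; must stay. mm. Closed rigid round can standing upright, 56 diameter, 100 high with a cap of the same colour, 52 diameter, as its top 8; origin at the centre of its underside, z up.
- caddy: Grey plastic caddy, fixed, open on top: 138 (x) x 289 (y) mm, walls 4, rim 49 above the shelf. Three equal bays in a row along y, each 130 (x) x 91 (y) inside, 95 between centres, floor 4 thick. Lid folded right back on the far (+x) side, sloping down to the shelf, reaching 200 from the origin. Origin at underside centre.
- white_mat: White rubber mat, 128 x 89 x 2 mm, fixed, filling the floor of one of the caddy's three bays; which bay differs every time. Origin at underside centre, 4 above the shelf (top is 6 above the shelf); x along the bay's length (130), y along its width (91), same directions as the caddy's axes.
- blue_mat: Blue rubber mat, 128 x 89 x 2 mm, fixed, filling the floor of one of the caddy's three bays; which bay differs every time. Origin at underside centre, 4 above the shelf (top is 6 above the shelf); x along the bay's length (130), y along its width (91), same directions as the caddy's axes.
- yellow_mat: Yellow rubber mat, 128 x 89 x 2 mm, fixed, filling the floor of one of the caddy's three bays; which bay differs every time. Origin at underside centre, 4 above the shelf (top is 6 above the shelf); x along the bay's length (130), y along its width (91), same directions as the caddy's axes.
There are look-alikes about, which are no part of the job. There is more than one size of the yellow_can; the job needs the smaller.

How it is judged:
By the outcome, as a careful person would: the job done as asked, in the order asked, and still so for the second after the job is handed in, with the robot touching nothing.
It also fails if it takes over 90 s, if anything falls off the work surface, if the arm or the gripper's body presses on something with over 40 N, if the wrist force passes 120 N, or if a joint passes its speed limit or range.

### The arm

A 7-joint arm with a two-finger parallel gripper is mounted at the origin on the work surface. World frame = base frame: x ahead of the robot, y to its left, z up, the work surface at z = 0. Lengths are in m, angles in degrees, forces in N, time in s.
With the tool pointing down it reaches from about 0.425 to 0.925 m from the base axis. Payload 6.8 kg.
Tool frame: the origin (TCP) lies midway between the tips of the shut fingers; the grasp point (between the pads) lies env.tcp_to_grasp behind it (env.tcp_to_grasp is the distance from the TCP to the grasp point, in m); z points along the fingers, y is the direction in which the jaws open and shut (so a half turn about z gives the same grasp; the last joint's range is limited). The gripper opens to 85 mm and grips with 20 to 120 N. Pads are 22 mm wide; open, the fingers measure 114 mm over their backs; the gripper's body (76 mm by 85 mm) begins 54 mm behind the grasp point. The pads swing forward as they close: fully open they stand 13 mm farther back than shut.
Start: joints at [58.321, 27.33, 1.283, 89.118, -0.659, 63.558, -4.761], TCP at [0.29, -0.609, 0.231] pointing down, gripper open.
Joint ranges: [-169.35, 169.35], [-19.33, 120.38], [-80.79, 83.38], [13.8, 139.57], [-78.32, 258.32], [9.67, 109.79], [-169.56, 169.56]. Speed limits (degrees/s): [136.94, 136.94, 180, 180, 180, 180, 180].

### API

Orientations are given as a 3x3 rotation matrix whose columns are the frame's x, y, z axes.
In Python, from bench import env gives the robot as it stands. The module is installed in compiled form; this text tells all that it offers.
- The arm moves only by the tool drive_tool, never from a script. Its argument "series" is a list of rows, each a list of 2 entries, a list of its own where there are three numbers: the shift along the tool's x, y, z in m, then the turn about the tool's z in units of 6 degrees (1.0 is 6 degrees). A call has 1 to 8 rows; each row shifts and turns the commanded pose from where the row before left it, along the tool's axes as they then stand; what a row does not reach is not made up. A row lasts 1/10 s, in which the tool goes at most 50 mm and 8.59 degrees, less where a joint would pass 70% of its speed; a pose out of reach is approached as far as the arm can. A call is refused whole if a number of a shift passes 0.05 or a number of a turn 1, either way. A call with a gripper value outside its range is refused whole. "gripper" is the opening in per cent of the stroke, from 0 (shut) to 100 (fully open), set as the call begins (left out, the last holds). The fingers move at their own pace and stop on an object; "squeeze" is the grip in N (left out, the last holds). Time passes only in rows, so rows that do not move let the fingers close. It gives the time, the measured TCP pose, the force and the opening at its end, in the units of the state.
- env.state(): the state, without advancing time (a new reading comes with each control period).
- env.snapshot(name): name is "scene" or "top" or "wrist"; returns a dict with "pixels" (384x512x3 uint8, red, green, blue), "fx", "fy", "cx", "cy" (pixels), "k1" (the pictures are not rectified: a ray, as slopes to the right and down, at radius r is drawn at 1 + k1 r^2 times it, then the intrinsics apply), "eye" and "attitude" of the camera in the world; the wrist camera has in their place "mount" (4x4, takes a point from camera to tool coordinates, whose origin is the TCP and whose axes are the flange's). Camera axes: x right, y down, z forward; pixel columns grow to the right and rows downward; lengths in m; the calibration is good to about 2 mm. A picture is of the moment at which its call begins: read the wrist's pose just before it. There is no depth.
- env.hand_in(): hands the job in, once; it reports no verdict.
The state is a dict: "time_s": time; "joint_pos": joint angles; "joint_vel": joint speeds; "effort": joint torques, N m; "tcp_pos": TCP position; "tcp_rot": TCP orientation; "contact_force": force on the tool from outside, world axes, zero at the start; "moment": the same for the moment, N m; "finger_gap": finger opening in m.
Only numpy, scipy, OpenCV 4.12 (cv2) and the standard library are available. Lean on these libraries where they do the work, as an engineer would, in place of code of your own. Each camera call takes 0.05 s, during which the arm holds its last target.

## Working session

There is one attempt and no reset: what is moved stays moved. The work goes in short steps, Python scripts to look and compute and a tool call to move; the robot and the scene stay as the last step left them, time stands still between calls to the robot, and variables do not carry over. Pictures are saved under pics/ and viewed, and the job is handed in when it is done.

Besides the shell and the picture viewer there is one more tool, called after ">>>" as name([rows], argument=value, ...), one row to a line, values as JSON. drive_tool: Moves the arm, as the interface text tells. Its arguments: {"type":"object","properties":{"series":{"type":"array"},"gripper":{"type":"number"},"squeeze":{"type":"number"}},"required":["series"]}

```bash
mkdir -p pics; cat > h.py <<'E'
import numpy as np,cv2
from bench import env
np.set_printoptions(precision=4,suppress=True)
def save(s,name,box=None,scale=1):
    p=s["pixels"][:,:,::-1]
    if box: p=p[box[1]:box[3],box[0]:box[2]]
    if scale!=1: p=cv2.resize(p,None,fx=scale,fy=scale,interpolation=cv2.INTER_CUBIC)
    cv2.imwrite("pics/"+name,p)
E
python3 - <<'E'
from h import *
print(env.state(),env.tcp_to_grasp)
for n in("scene","top","wrist"):
    s=env.snapshot(n);save(s,n+"0.png");print(n,{k:v for k,v in s.items() if k!="pixels"})
    np.savez("pics/"+n+"0.npz",**s)
E
```

```text
{'time_s': 0.0, 'joint_pos': array([58.3224, 27.3759,  1.2797, 89.1784, -0.659 , 63.5578, -4.7632]), 'joint_vel': array([-0.0028, -0.0083,  0.0134, -0.0019,  0.0009,  0.0029,  0.0491]), 'effort': array([  0.0002, -59.6451,   1.6078, -28.1195,   0.0124,   0.0094,
         0.    ]), 'tcp_pos': array([ 0.2902, -0.6088,  0.2303]), 'tcp_rot': array([[ 0.9027,  0.4302, -0.0009],
       [ 0.4302, -0.9027,  0.0016],
       [-0.0001, -0.0018, -1.    ]]), 'contact_force': array([0.6082, 0.4737, 0.2598]), 'moment': array([-0.0117, -0.0226,  0.0034]), 'finger_gap': 0.08569531223536293} 0.0187
scene {'fx': 422.55525726744287, 'fy': 422.55525726744287, 'cx': 257.3793979641055, 'cy': 188.00267193042134, 'k1': -0.005900460039360008, 'eye': array([1.0551, 0.7266, 0.6586]), 'attitude': array([[-0.81  ,  0.3339, -0.4821],
       [ 0.5864,  0.4596, -0.667 ],
       [-0.0011, -0.823 , -0.5681]])}
top {'fx': 389.79216587348577, 'fy': 389.79216587348577, 'cx': 252.93040862399735, 'cy': 194.10907391859408, 'k1': -0.10496499942607367, 'eye': array([0.4476, 0.0134, 1.1015]), 'attitude': array([[-0.0078, -0.9979,  0.0644],
       [-0.9998,  0.0066, -0.0192],
       [ 0.0187, -0.0645, -0.9977]])}
wrist {'fx': 343.12736473240443, 'fy': 343.12736473240443, 'cx': 250.59608384658756, 'cy': 198.18904961983193, 'k1': -0.021984583726004616, 'mount': array([[-0.0009, -0.9572, -0.2894,  0.0736],
       [ 1.    , -0.0008, -0.0005,  0.0016],
       [ 0.0003, -0.2894,  0.9572, -0.1421],
       [ 0.    ,  0.    ,  0.    ,  1.    ]])}
```

View pics/scene0.png

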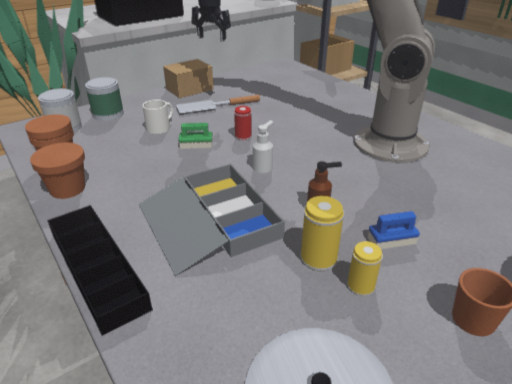

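View pics/top0.png

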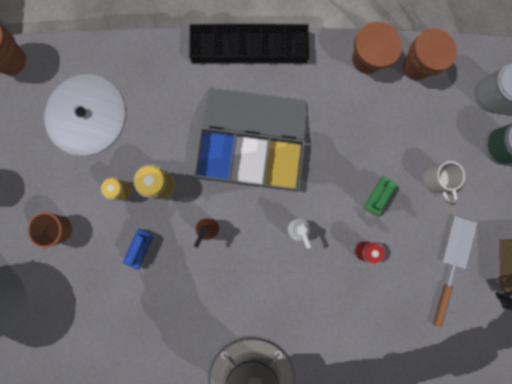

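View pics/wrist0.png

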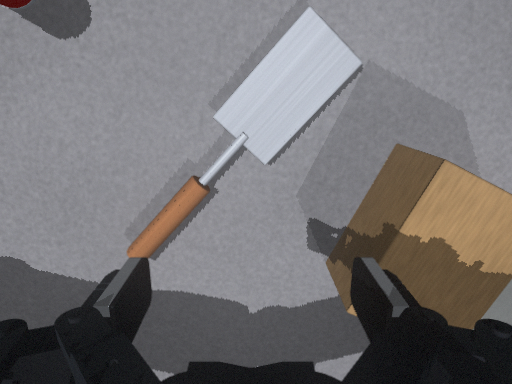

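The scene picture shows two yellow cans: big at scene (322,232) / top (150,181), and small at scene (365,268) / top (113,188). The mats in the top picture are blue (215,156), white (252,160) and yellow (286,164). Next I enlarge the crops.

```bash
python3 - <<'E'
import numpy as np,cv2
from h import save
t=dict(np.load("pics/top0.npz"));save(t,"tA.png",(90,150,250,280),5);save(t,"tB.png",(190,80,320,200),5);save(t,"tC.png",(270,170,410,280),5)
s=dict(np.load("pics/scene0.npz"));save(s,"sA.png",(290,180,430,300),5)
E
```

```text
(no output)
```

View pics/tA.png

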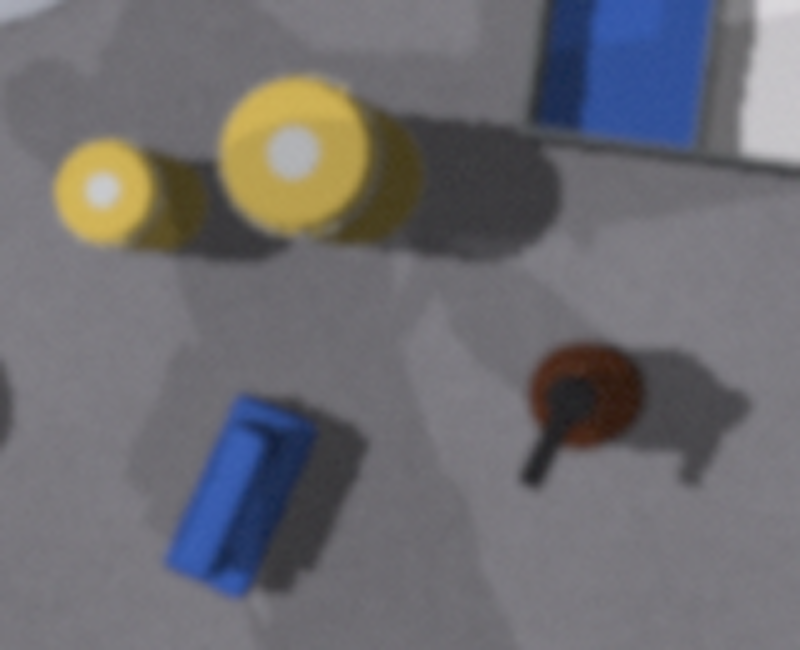

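View pics/tB.png

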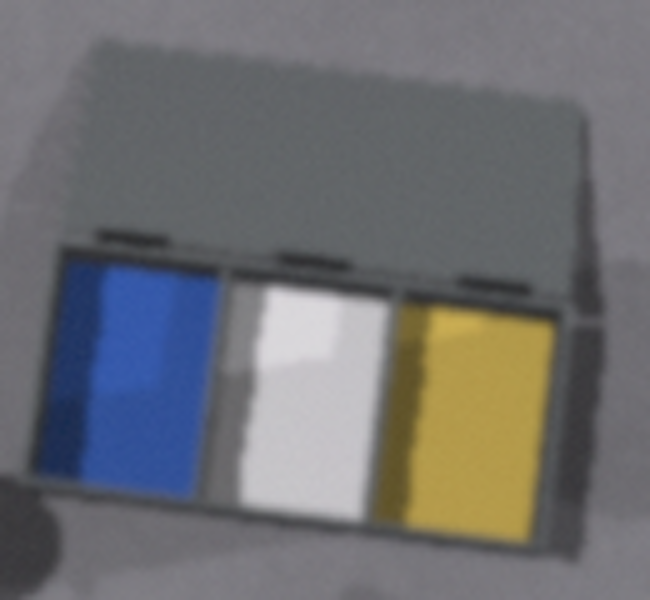

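View pics/tC.png

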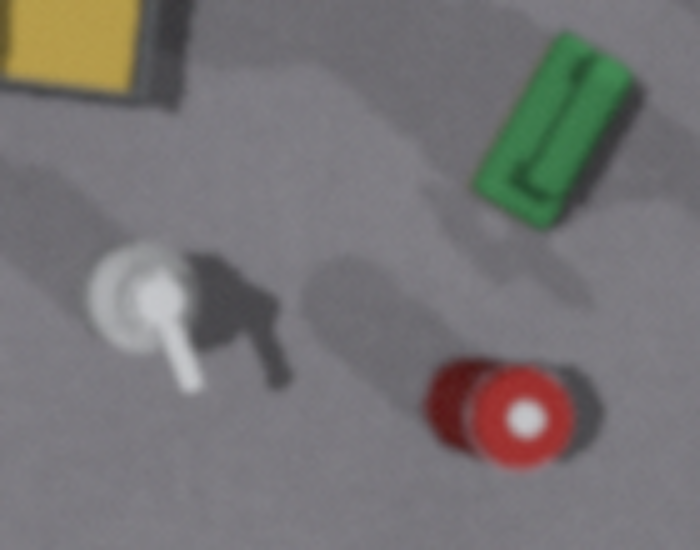

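View pics/sA.png

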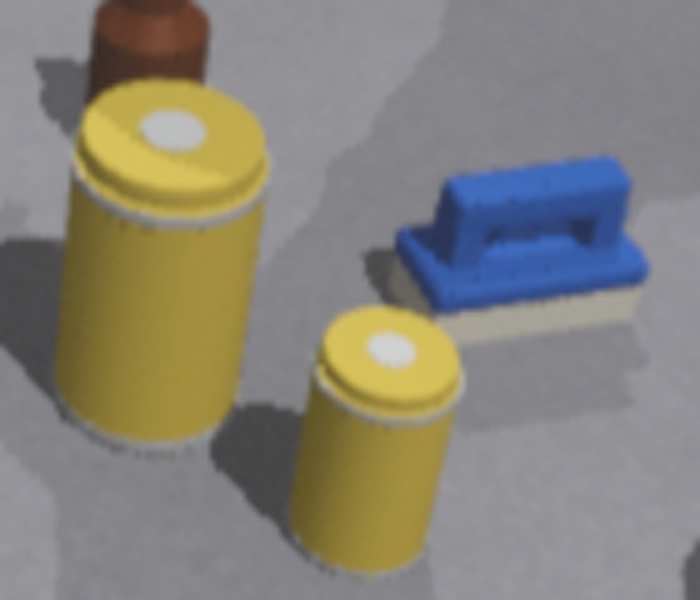

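```bash
cat >> h.py <<'E'
def ray(c,u,v):
    K=np.array([[c["fx"],0,c["cx"]],[0,c["fy"],c["cy"]],[0,0,1.]])
    p=cv2.undistortPoints(np.array([[[u,v]]],float),K,np.array([c["k1"],0,0,0,0.]),None,None)[0,0]
    return np.r_[p,1]
def pose(c,st=None):
    if "mount" in c:
        T=np.eye(4);T[:3,:3]=st["tcp_rot"];T[:3,3]=st["tcp_pos"];T=T@c["mount"];return T[:3,:3],T[:3,3]
    return c["attitude"],c["eye"]
def atz(c,u,v,z,st=None):
    R,e=pose(c,st);d=R@ray(c,u,v);return e+d*(z-e[2])/d[2]
def proj(c,P,st=None):
    R,e=pose(c,st);q=(np.atleast_2d(P)-e)@R;s=q[:,:2]/q[:,2:];r2=(s**2).sum(1,keepdims=True)
    s=s*(1+c["k1"]*r2);return s*[c["fx"],c["fy"]]+[c["cx"],c["cy"]]
E
cat > m.py <<'E'
from h import *
t=dict(np.load("pics/top0.npz"));s=dict(np.load("pics/scene0.npz"))
def P(c,x0,y0,a,b,z,k=5): return atz(c,(a+.5)/k-.5+x0,(b+.5)/k-.5+y0,z)
A=lambda a,b,z:P(t,90,150,a,b,z);B=lambda a,b,z:P(t,190,80,a,b,z);C=lambda a,b,z:P(t,270,170,a,b,z);S=lambda a,b,z:P(s,290,180,a,b,z)
print("small can",A(102,190,.1),A(55,190,.1),A(154,190,.1),S(391,350,.1))
print("big can", A(293,152,.15),S(173,130,.15))
print("blue bar top",A(252,425,.074),A(195,570,.074))
print("blue body corners",[A(*q,.036) for q in((240,393),(316,427),(242,600),(165,565))])
print("bar top scene",[S(*q,.074) for q in((450,180),(620,160),(628,178),(455,200))])
print("rim",[B(*q,.049) for q in((62,250),(570,308),(545,550),(28,485))])
print("white mat R edge",[B(*q,.006) for q in((388,300),(365,520))],"yel",[B(*q,.006) for q in((553,322),(532,540))],"blue",[B(*q,.006) for q in((220,280),(195,497))])
print("pump head",C(160,300,.134),"spout tip",C(195,388,.133),"body",C(138,298,.04))
print("green",C(555,130,.074),"red",C(526,418,.1),"brown",A(573,398,.134))
E
python3 m.py
```

```text
small can [0.5316 0.3655 0.1   ] [0.5318 0.3905 0.1   ] [0.5314 0.3379 0.1   ] [0.5316 0.3642 0.1   ]
big can [0.5455 0.2525 0.15  ] [0.5518 0.258  0.15  ]
blue bar top [0.4089 0.2924 0.074 ] [0.3327 0.3227 0.074 ]
blue body corners [array([0.425 , 0.3094, 0.036 ]), array([0.4063, 0.2673, 0.036 ]), array([0.3121, 0.3081, 0.036 ]), array([0.3311, 0.3508, 0.036 ])]
bar top scene [array([0.4024, 0.2876, 0.074 ]), array([0.3291, 0.3229, 0.074 ]), array([0.3371, 0.3332, 0.074 ]), array([0.4117, 0.2983, 0.074 ])]
rim [array([0.6937, 0.1315, 0.049 ]), array([ 0.6603, -0.1471,  0.049 ]), array([ 0.527, -0.131,  0.049]), array([0.5642, 0.1495, 0.049 ])]
white mat R edge [array([ 0.6738, -0.0495,  0.006 ]), array([ 0.5479, -0.0351,  0.006 ])] yel [array([ 0.6609, -0.1438,  0.006 ]), array([ 0.536 , -0.1296,  0.006 ])] blue [array([0.6857, 0.0462, 0.006 ]), array([0.5615, 0.0607, 0.006 ])]
pump head [ 0.4209 -0.1254  0.134 ] spout tip [ 0.377  -0.1425  0.133 ] body [ 0.4195 -0.1269  0.04  ]
green [ 0.5077 -0.3496  0.074 ] red [ 0.3563 -0.3214  0.1   ] brown [0.4239 0.1161 0.134 ]
```

```bash
cat > ov.py <<'E'
from h import *
def Rz(d): a=np.radians(d);return np.array([[np.cos(a),-np.sin(a),0],[np.sin(a),np.cos(a),0],[0,0,1]])
def circ(x,y,r,z): a=np.linspace(0,2*np.pi,40);return np.c_[x+r*np.cos(a),y+r*np.sin(a),0*a+z]
def rect(x,y,yaw,lx,ly,z,ox=0,oy=0):
    p=np.array([[1,1],[1,-1],[-1,-1],[-1,1],[1,1]])*[lx/2,ly/2]+[ox,oy];p=np.c_[p,0*p[:,0]+z];return p@Rz(yaw).T+[x,y,0]
def models(pump,brush,can,cad):
    L=[circ(*pump[:2],.029,0),circ(*pump[:2],.029,.075),circ(*pump[:2],.013,.134),rect(*pump,.048,.012,.133,-.024)]
    L+=[rect(*brush,.105,.05,0),rect(*brush,.105,.05,.036),rect(*brush,.084,.022,.074)]
    L+=[circ(*can,.028,0),circ(*can,.026,.1)]
    L+=[rect(*cad,.138,.289,0),rect(*cad,.138,.289,.049)]+[rect(*cad,.130,.091,.049,0,o) for o in(-.095,0,.095)]+[rect(*cad,.128,.089,.006,0,o) for o in(-.095,0,.095)]
    return L
def draw(c,L,box,k,name,st=None):
    im=cv2.resize(c["pixels"][box[1]:box[3],box[0]:box[2],::-1],None,fx=k,fy=k,interpolation=cv2.INTER_CUBIC)
    for l in L:
        q=(proj(c,l,st)-box[:2]+.5)*k-.5
        cv2.polylines(im,[np.round(q*8).astype(int)],False,(255,0,255),1,cv2.LINE_AA,3)
    cv2.imwrite("pics/"+name,im)
E
cat > o1.py <<'E'
from ov import *
t=dict(np.load("pics/top0.npz"));s=dict(np.load("pics/scene0.npz"))
L=models((.420,-.126,21),(.369,.309,-22),(.5316,.365),(.611,.0007,-6.8))
draw(t,L,(95,90,320,280),3.5,"o_top.png");draw(s,L,(180,110,430,300),3.1,"o_scene.png")
E
python3 o1.py
```

```text
(no output)
```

View pics/o_top.png

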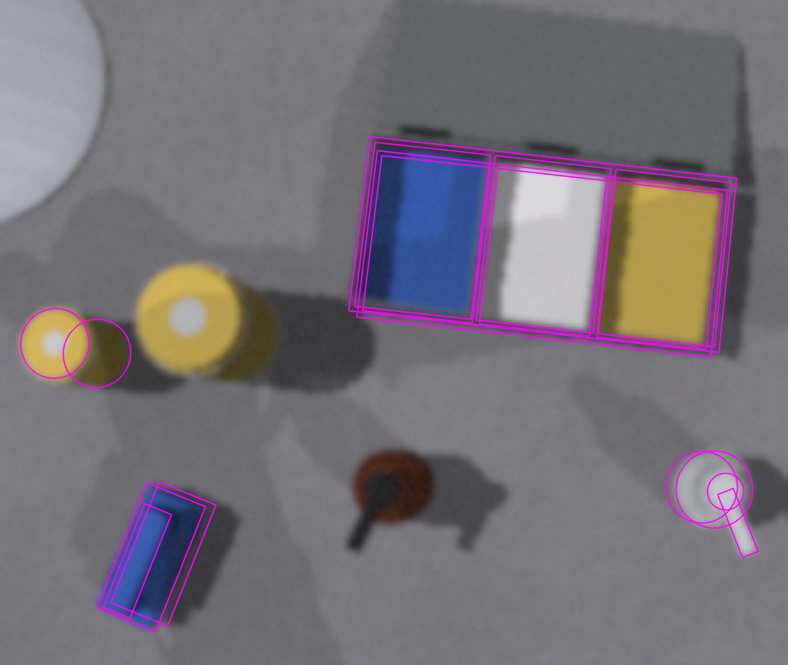

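View pics/o_scene.png

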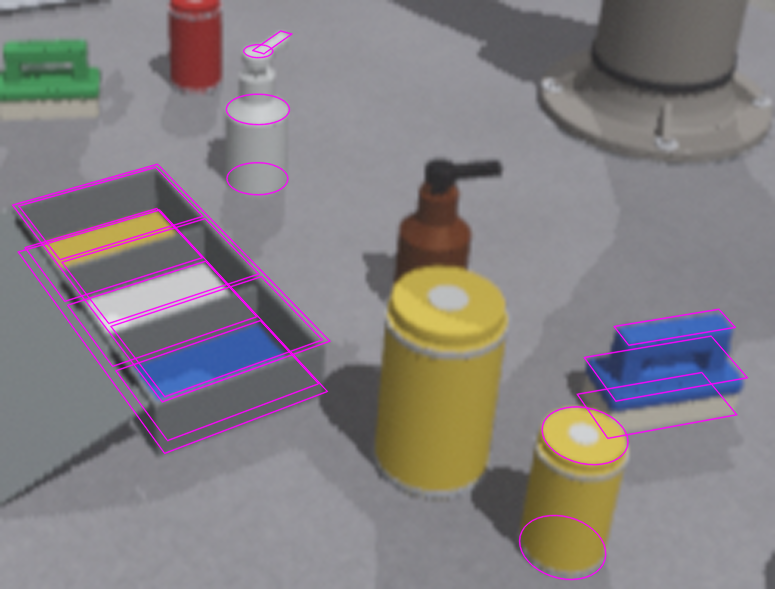

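>>> drive_tool([
  [[0.03,-0.035,0],0],
  [[0.03,-0.035,0],0],
  [[0.03,-0.035,0],0],
  [[0.03,-0.035,0],0],
  [[0.03,-0.035,0],0],
  [[0.03,-0.035,0],0],
  [[0.03,-0.035,0],0],
  [[0.03,-0.035,0],0.75],
], gripper=100, squeeze=40)

```text
time_s: 0.95
tcp_pos: [0.3866, -0.2515, 0.2313]
tcp_rot: [[0.934, 0.357, 0.0], [0.357, -0.934, -0.0], [0.0, 0.0, -1.0]]
contact_force: [1.2, -0.1, 1.3]
finger_gap: 0.0852
```

```bash
cat > goto.py <<'E'
from h import *
import sys
# usage goto.py x y z yaw : remaining shift in tool axes
x,y,z,yaw=map(float,sys.argv[1:5])
s=env.state();R=s["tcp_rot"];d=R.T@(np.array([x,y,z])-s["tcp_pos"]);cy=np.degrees(np.arctan2(R[1,0],R[0,0]))
print("t",s["time_s"],"tcp",s["tcp_pos"],"yaw",round(cy,2),"tilt",R[2,0],R[2,1]);print("shift(tool)",d,"turn units",(cy-yaw+180)%360/6-30, "gap",s["finger_gap"],"F",s["contact_force"]); print("joints",s["joint_pos"])
a=np.radians(yaw);w=np.array([x,y,z])-s["tcp_pos"];print("shift in final-yaw axes",w[0]*np.cos(a)+w[1]*np.sin(a),w[0]*np.sin(a)-w[1]*np.cos(a),-w[2])
E
python3 goto.py .42 -.126 .23 21
```

```text
t 0.95 tcp [ 0.3866 -0.2515  0.2313] yaw 20.92 tilt 2.5100413707368107e-05 0.00025655985789787026
shift(tool) [ 0.076  -0.1053  0.0013] turn units -0.013542027673850043 gap 0.08517748981780422 F [ 1.2307 -0.121   1.2551]
joints [ 33.5595   7.5059  -9.0094 116.7422   1.4277  55.8402 -45.2568]
shift in final-yaw axes 0.07610180998608948 -0.10519023739756267 0.00132636523891691
```

>>> drive_tool([
  [[0.026,-0.035,0],0],
  [[0.026,-0.035,0],0],
  [[0.024,-0.035,0],0],
  [[0,0,0],0],
])

```text
time_s: 1.35
tcp_pos: [0.4212, -0.1224, 0.2315]
tcp_rot: [[0.93, 0.366, 0.001], [0.366, -0.93, 0.002], [0.001, -0.001, -1.0]]
contact_force: [0.6, -0.7, -0.3]
finger_gap: 0.0851
```

```bash
python3 goto.py .42 -.126 .23 21; cat > w.py <<'E'
from ov import *
import sys
st=env.state();w=env.snapshot("wrist");np.savez("pics/%s.npz"%sys.argv[1],tcp_rot=st["tcp_rot"],tcp_pos=st["tcp_pos"],**w)
L=models((.420,-.126,21),(.369,.309,-22),(.5316,.365),(.611,.0007,-6.8)) 
draw(w,L,(0,0,512,384),1.5,sys.argv[1]+".png",st)
E
python3 w.py w1
```

```text
t 1.35 tcp [ 0.4212 -0.1224  0.2315] yaw 21.5 tilt 0.0014565492224902245 -0.001065591046960766
shift(tool) [-0.0025  0.0029  0.0015] turn units 0.08281478272354548 gap 0.08510490491196579 F [ 0.6275 -0.6935 -0.3171]
joints [ 23.4083   5.6933 -16.2004 118.9199   1.8091  55.581  -62.241 ]
shift in final-yaw axes -0.002435822516969728 0.0028817543055178266 0.0015347240886555702
```

View pics/w1.png

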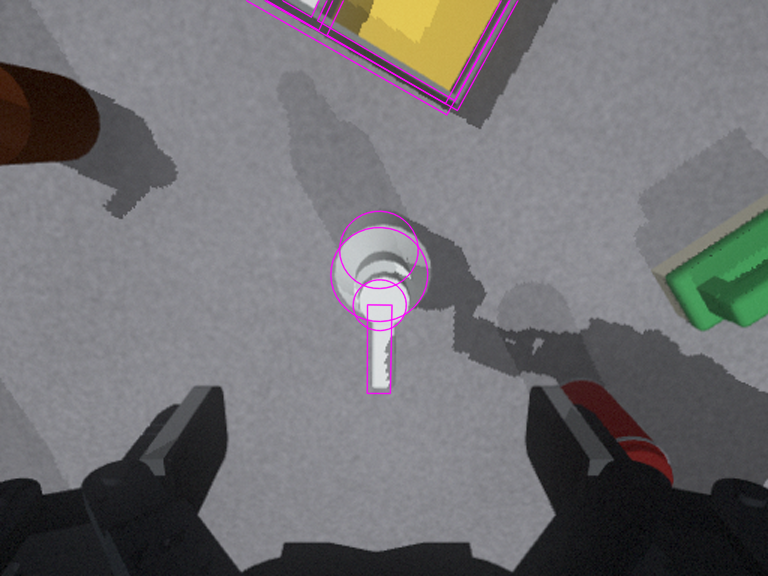

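Wrist view: the pump head is at (383,298) in the 1.5x view, and the model agrees to about 3 mm. I descend.

>>> drive_tool([
  [[-0.001,0.003,0.04],0.08],
  [[0,0,0.045],0],
  [[0,0,0.04],0],
  [[0,0,0.016],0],
  [[0,0,0],0],
])

```text
time_s: 1.9
tcp_pos: [0.4177, -0.1321, 0.088]
tcp_rot: [[0.937, 0.349, -0.006], [0.349, -0.937, 0.001], [-0.005, -0.003, -1.0]]
contact_force: [-0.2, 0.2, 1.6]
finger_gap: 0.0856
```

```bash
python3 goto.py .4212 -.1255 .09 21; python3 - <<'E'
from h import *
s=env.snapshot("scene");save(s,"s2.png",(200,60,360,200),5)
E
```

```text
t 1.9 tcp [ 0.4177 -0.1321  0.088 ] yaw 20.41 tilt -0.005030579197282078 -0.002837292038298424
shift(tool) [ 0.0056 -0.0049 -0.002 ] turn units -0.09851399370752745 gap 0.08564214847252977 F [-0.1892  0.1941  1.5698]
joints [ 21.8433  18.4789 -14.4113 126.5635   7.6893  36.0792 -67.6988]
shift in final-yaw axes 0.0056583492217361 -0.00487999820115031 -0.0020351114064876275
```

View pics/s2.png

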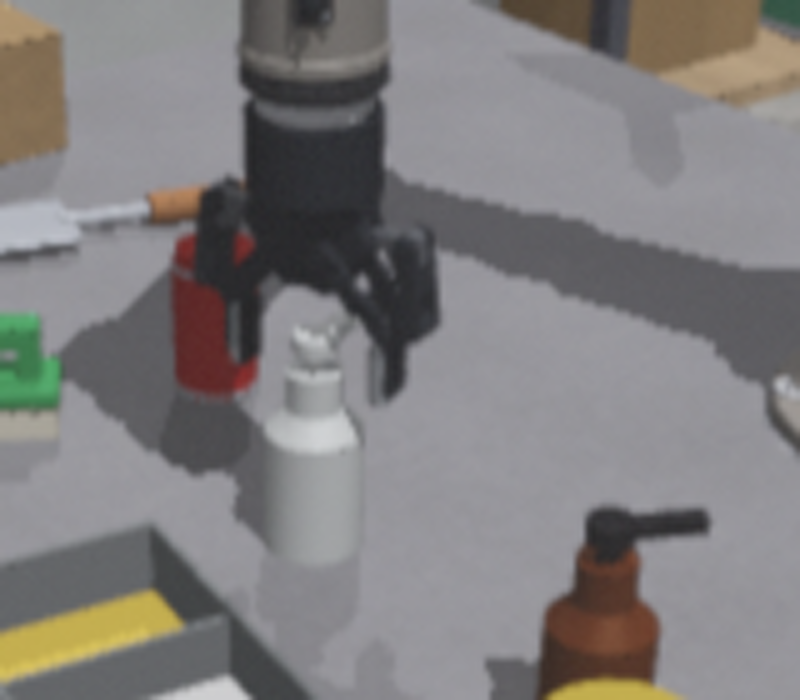

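>>> drive_tool([
  [[0.005,-0.005,0],-0.1],
  [[0,0,0],0],
  [[0,0,0],0],
])

```text
time_s: 2.25
tcp_pos: [0.424, -0.1248, 0.0914]
tcp_rot: [[0.933, 0.36, 0.002], [0.36, -0.933, -0.001], [0.002, 0.001, -1.0]]
contact_force: [0.2, 0.8, -0.1]
finger_gap: 0.0855
```

```bash
python3 goto.py .4212 -.1255 .09 21
```

```text
t 2.25 tcp [ 0.424  -0.1248  0.0914] yaw 21.13 tilt 0.0019693169715396903 0.001427587075476625
shift(tool) [-0.0029 -0.0004  0.0014] turn units 0.02172978656776081 gap 0.08554966075261597 F [ 0.2204  0.7654 -0.0829]
joints [ 21.1067  18.2403 -14.8022 126.2542   7.816   36.1885 -68.1624]
shift in final-yaw axes -0.0028896153938397975 -0.00037731605596030544 0.0014168743112576154
```

>>> drive_tool([
  [[-0.002,0,0.001],0],
  [[0,0,0],0],
  [[0,0,0],0],
  [[0,0,0],0],
  [[0,0,0],0],
  [[0,0,0],0],
  [[0,0,0],0],
  [[0,0,0],0],
], gripper=0, squeeze=40)

```text
time_s: 3.05
tcp_pos: [0.4214, -0.1257, 0.0895]
tcp_rot: [[0.933, 0.36, 0.0], [0.36, -0.933, -0.0], [0.0, 0.0, -1.0]]
contact_force: [0.0, -0.8, 5.6]
finger_gap: 0.031
```

>>> drive_tool([
  [[0,0,-0.01],0],
  [[0,0,-0.02],0],
  [[0,0,-0.03],0],
  [[0,0,-0.02],0],
  [[0,0,0],0],
  [[0,0,0],0],
])

```text
time_s: 3.65
tcp_pos: [0.4209, -0.1254, 0.1692]
tcp_rot: [[0.933, 0.36, 0.0], [0.36, -0.933, -0.0], [0.0, 0.0, -1.0]]
contact_force: [-0.2, -0.3, -1.5]
finger_gap: 0.0307
```

```bash
python3 goto.py .611 .0007 .17 -6.8;  python3 - <<'E'
from h import *
s=env.snapshot("scene");save(s,"s3.png",(200,40,360,180),5)
E
```

```text
t 3.65 tcp [ 0.4209 -0.1254  0.1692] yaw 21.11 tilt 7.584753226862069e-05 0.0001311509220844497
shift(tool) [ 0.2228 -0.0492 -0.0008] turn units 4.651414235083394 gap 0.03069550191697714 F [-0.1922 -0.2679 -1.5274]
joints [ 23.0191  10.5997 -16.104  122.7982   4.0021  47.0715 -64.4432]
shift in final-yaw axes 0.17385685932216255 -0.14772360000980997 -0.0007774666477418091
```

View pics/s3.png

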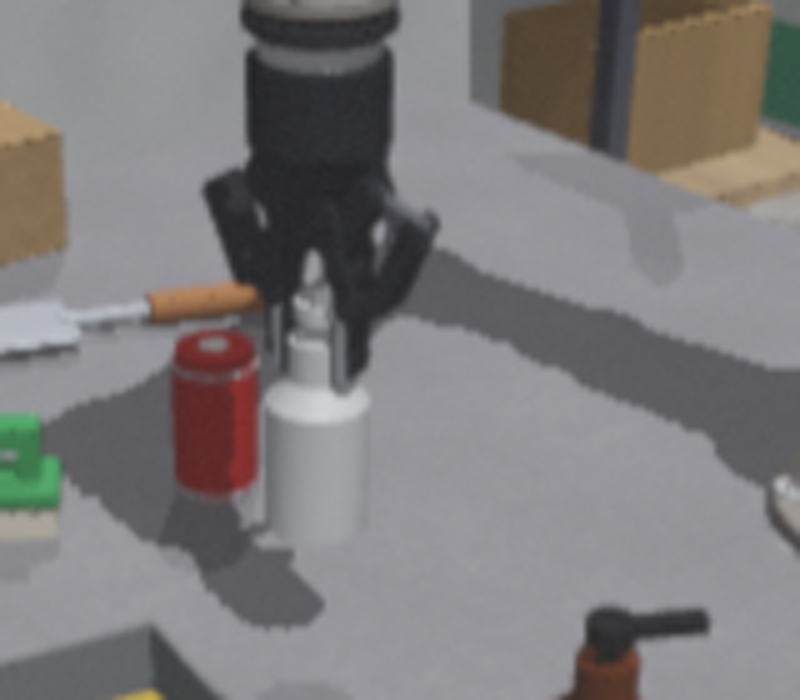

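>>> drive_tool([
  [[0.037,-0.008,0],0],
  [[0.037,-0.008,0],0],
  [[0.037,-0.008,0],0],
  [[0.037,-0.008,0],0],
  [[0.037,-0.008,0],0],
  [[0.037,-0.009,0],0],
  [[0,0,0],0.8],
  [[0,0,0],0.8],
])

```text
time_s: 4.5
tcp_pos: [0.6102, 0.0016, 0.1668]
tcp_rot: [[0.98, 0.198, -0.004], [0.198, -0.98, 0.001], [-0.004, -0.001, -1.0]]
contact_force: [0.3, 0.4, -1.1]
finger_gap: 0.031
```

>>> drive_tool([
  [[0,0,0],0.8],
  [[0,0,0],0.8],
  [[0,0,0],0.8],
  [[0,0,0],0.65],
  [[0,0,0],0],
  [[0,0,0],0],
])

```text
time_s: 5.1
tcp_pos: [0.6099, 0.0002, 0.168]
tcp_rot: [[0.993, -0.116, -0.002], [-0.116, -0.993, -0.0], [-0.002, 0.0, -1.0]]
contact_force: [0.2, -0.5, -1.6]
finger_gap: 0.0307
```

```bash
python3 goto.py .611 .0007 .0965 -6.8; python3 w.py w2
```

```text
t 5.1 tcp [0.6099 0.0002 0.168 ] yaw -6.68 tilt -0.002247299368797325 0.0004092394348835834
shift(tool) [ 0.0012 -0.0006  0.0715] turn units 0.020377100837986717 gap 0.030721317857843346 F [ 0.2243 -0.548  -1.6005]
joints [   2.9037   25.544   -11.5456  101.138     6.1084   54.0569 -107.8229]
shift in final-yaw axes 0.0010279861724020135 -0.0006161395294779316 0.07146460732244966
```

View pics/w2.png

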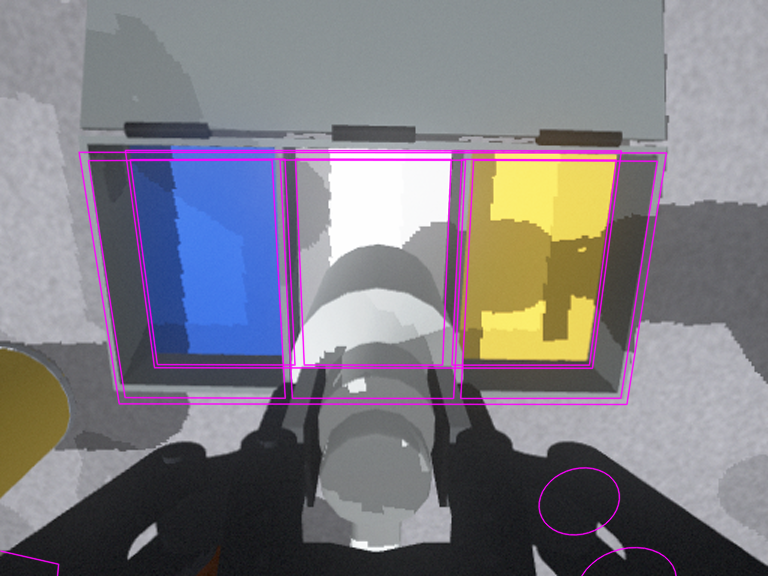

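>>> drive_tool([
  [[0.002,-0.001,0.02],0],
  [[0,0,0.025],0],
  [[0,0,0.015],0],
  [[0,0,0.006],0],
  [[0,0,0.003],0],
  [[0,0,0.001],0],
  [[0,0,0],0],
  [[0,0,0],0],
])

```text
time_s: 5.95
tcp_pos: [0.6133, 0.001, 0.1002]
tcp_rot: [[0.993, -0.118, 0.001], [-0.118, -0.993, 0.0], [0.001, -0.0, -1.0]]
contact_force: [-0.8, -0.2, -2.0]
finger_gap: 0.0305
```

>>> drive_tool([
  [[0,0,0.001],0],
  [[0,0,0],0],
  [[0,0,0],0],
])

```text
time_s: 6.25
tcp_pos: [0.6128, 0.0009, 0.0984]
tcp_rot: [[0.993, -0.118, 0.0], [-0.118, -0.993, -0.0], [0.0, -0.0, -1.0]]
contact_force: [0.2, -0.7, -1.6]
finger_gap: 0.0311
```

>>> drive_tool([
  [[0,0,0.001],0],
  [[0,0,0.0005],0],
  [[0,0,0],0],
  [[0,0,0],0],
])

```text
time_s: 6.65
tcp_pos: [0.6128, 0.0009, 0.0968]
tcp_rot: [[0.993, -0.118, -0.0], [-0.118, -0.993, -0.0], [-0.0, 0.0, -1.0]]
contact_force: [-0.1, 0.2, -1.7]
finger_gap: 0.0307
```

>>> drive_tool([
  [[0,0,0.0005],0],
  [[0,0,0.0005],0],
  [[0,0,0],0],
  [[0,0,0],0],
])

```text
time_s: 7.05
tcp_pos: [0.6127, 0.0009, 0.0958]
tcp_rot: [[0.993, -0.118, -0.0], [-0.118, -0.993, -0.0], [-0.0, 0.0, -1.0]]
contact_force: [0.6, -1.0, -1.6]
finger_gap: 0.0307
```

>>> drive_tool([
  [[0,0,0.0005],0],
  [[0,0,0],0],
  [[0,0,0.0005],0],
  [[0,0,0],0],
  [[0,0,0],0],
])

```text
time_s: 7.55
tcp_pos: [0.6132, 0.0008, 0.0956]
tcp_rot: [[0.993, -0.119, 0.001], [-0.119, -0.993, -0.0], [0.001, 0.0, -1.0]]
contact_force: [-2.1, -0.7, 5.0]
finger_gap: 0.0308
```

>>> drive_tool([
  [[0,0,0],0],
  [[0,0,0],0],
  [[0,0,0],0],
  [[0,0,0],0],
  [[0,0,0],0],
], gripper=75)

```text
time_s: 8.05
tcp_pos: [0.6127, 0.0009, 0.0947]
tcp_rot: [[0.993, -0.118, -0.0], [-0.118, -0.993, 0.0], [-0.0, 0.0, -1.0]]
contact_force: [0.5, -0.8, 0.3]
finger_gap: 0.0642
```

>>> drive_tool([
  [[0,0,-0.02],0],
  [[0,0,-0.035],0],
  [[0,0,-0.045],0],
  [[0,0,-0.03],0],
  [[0,0,0],0],
])

```text
time_s: 8.55
tcp_pos: [0.6157, 0.0012, 0.2301]
tcp_rot: [[0.993, -0.118, 0.009], [-0.119, -0.993, 0.001], [0.009, -0.002, -1.0]]
contact_force: [0.6, 1.0, -0.4]
finger_gap: 0.0644
```

```bash
python3 goto.py .369 .309 .2 -21.7; python3 - <<'E'
from h import *
s=env.snapshot("scene");save(s,"s4.png",(160,60,320,200),5)
E
```

```text
t 8.55 tcp [0.6157 0.0012 0.2301] yaw -6.81 tilt 0.009036557530285974 -0.0016658629751309538
shift(tool) [-0.2817 -0.2763  0.0281] turn units 2.4823394072107092 gap 0.06440445904693501 F [ 0.584   1.0321 -0.4465]
joints [   3.1403   22.1149  -11.847    97.4579    5.1426   60.4268 -107.165 ]
shift in final-yaw axes -0.343021951255018 -0.1947227122320482 0.030141629936090875
```

View pics/s4.png

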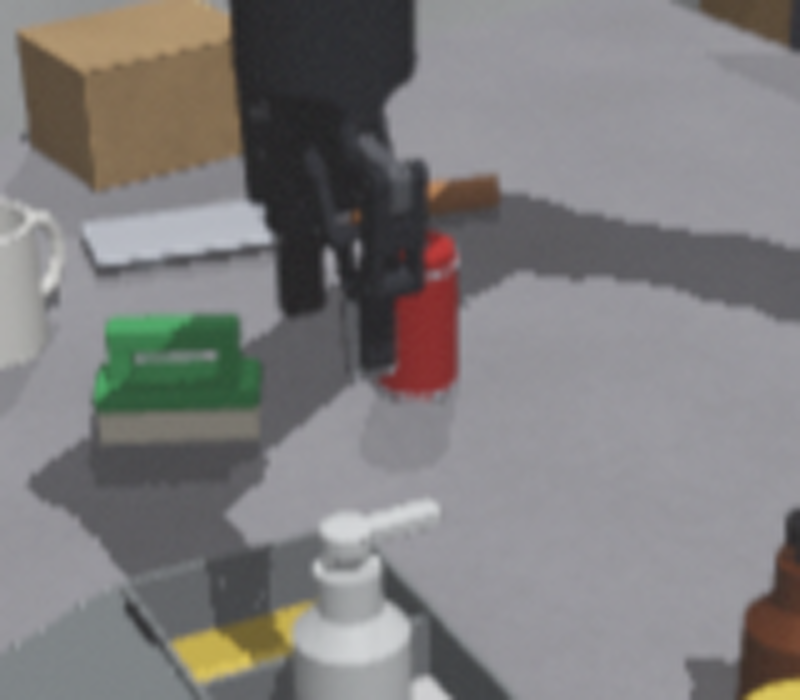

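>>> drive_tool([
  [[-0.033,-0.033,0],0],
  [[-0.033,-0.033,0],0],
  [[-0.033,-0.033,0],0],
  [[-0.033,-0.033,0],0],
  [[-0.033,-0.033,0],0],
  [[-0.033,-0.033,0],0],
  [[-0.033,-0.033,0],0],
  [[-0.033,-0.033,0],-1],
], gripper=75)

```text
time_s: 9.4
tcp_pos: [0.3799, 0.2948, 0.2236]
tcp_rot: [[1.0, -0.013, -0.001], [-0.013, -1.0, -0.001], [-0.001, 0.001, -1.0]]
contact_force: [1.0, 1.5, 0.4]
finger_gap: 0.0641
```

>>> drive_tool([
  [[0,0,0],-1],
  [[0,0,0],-1],
  [[0,0,0],-1],
  [[0,0,0],-1],
  [[0,0,0],-1],
  [[0,0,0],-1],
  [[0,0,0],-1],
  [[0,0,0],-1],
])

```text
time_s: 10.2
tcp_pos: [0.3812, 0.2936, 0.2234]
tcp_rot: [[0.676, 0.737, -0.002], [0.737, -0.676, -0.001], [-0.002, -0.001, -1.0]]
contact_force: [-0.3, -0.3, 0.2]
finger_gap: 0.0642
```

>>> drive_tool([
  [[0,0,0],-1],
  [[0,0,0],-1],
  [[0,0,0],-1],
  [[0,0,0],-1],
  [[0,0,0],-1],
  [[0,0,0],-1],
  [[0,0,0],-1],
  [[0,0,0],-1],
])

```text
time_s: 11.0
tcp_pos: [0.3812, 0.2936, 0.2234]
tcp_rot: [[-0.095, 0.995, -0.002], [0.995, 0.095, -0.001], [-0.001, -0.002, -1.0]]
contact_force: [-0.9, 0.1, -0.4]
finger_gap: 0.0641
```

>>> drive_tool([
  [[0,0,0],-1],
  [[0,0,0],-1],
  [[0,0,0],-1],
  [[0,0,0],-1],
  [[0,0,0],-1],
  [[0,0,0],-1],
  [[0,0,0],-1],
  [[0,0,0],-1],
])

```text
time_s: 11.8
tcp_pos: [0.3812, 0.2936, 0.2235]
tcp_rot: [[-0.803, 0.595, -0.002], [0.595, 0.803, -0.001], [0.001, -0.002, -1.0]]
contact_force: [0.5, -0.5, -1.0]
finger_gap: 0.0637
```

```bash
python3 goto.py .369 .309 .2 158.3
```

```text
t 11.8 tcp [0.3812 0.2936 0.2235] yaw 143.46 tilt 0.0010508367970615542 -0.0021259362038652287
shift(tool) [0.0189 0.0052 0.0235] turn units -2.4734444397718 gap 0.06370392887401602 F [ 0.5283 -0.4839 -1.0047]
joints [ -4.6533  14.7806 -46.2601 112.9148  12.5598  57.5063  -3.3388]
shift in final-yaw axes 0.01699019694585733 0.009782546009764005 0.023479256788128955
```

>>> drive_tool([
  [[0.018,0.005,0],-1],
  [[0,0,0],-1],
  [[0,0,0],-0.48],
  [[0,0,0],0],
  [[0,0,0],0],
], gripper=75)

```text
time_s: 12.3
tcp_pos: [0.3701, 0.3086, 0.224]
tcp_rot: [[-0.927, 0.375, -0.001], [0.375, 0.927, -0.001], [0.001, -0.001, -1.0]]
contact_force: [-0.3, 0.8, -0.8]
finger_gap: 0.0637
```

```bash
python3 goto.py .369 .309 .046 158.3; python3 w.py w3
```

```text
t 12.3 tcp [0.3701 0.3086 0.224 ] yaw 157.99 tilt 0.0010187791817964193 -0.00120996576791057
shift(tool) [0.001  0.0002 0.178 ] turn units -0.05141861991220864 gap 0.06366090368775286 F [-0.3441  0.7509 -0.7678]
joints [ -4.3576  15.5352 -49.3804 112.7016  13.8421  57.8892   7.831 ]
shift in final-yaw axes 0.0011808680388404468 6.85529246978781e-06 0.17797225729549104
```

View pics/w3.png

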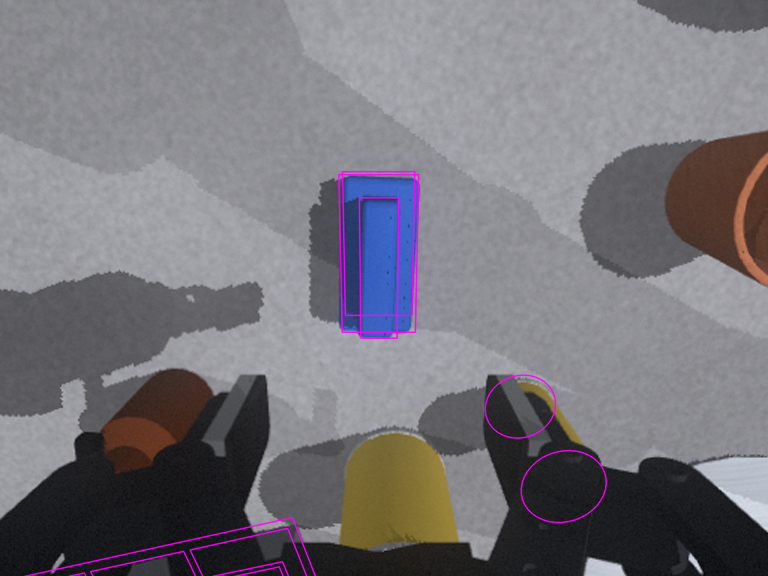

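>>> drive_tool([
  [[0.001,0,0.04],-0.05],
  [[0,0,0.045],0],
  [[0,0,0.045],0],
  [[0,0,0.03],0],
  [[0,0,0.015],0],
  [[0,0,0.003],0],
  [[0,0,0],0],
  [[0,0,0],0],
])

```text
time_s: 13.15
tcp_pos: [0.3704, 0.3104, 0.0482]
tcp_rot: [[-0.93, 0.369, 0.002], [0.369, 0.93, 0.002], [-0.001, 0.002, -1.0]]
contact_force: [-0.1, -0.3, 0.4]
finger_gap: 0.0637
```

```bash
python3 goto.py .369 .309 .046 158.3
```

```text
t 13.15 tcp [0.3704 0.3104 0.0482] yaw 158.37 tilt -0.0014007730076884778 0.002304219335735444
shift(tool) [ 0.0008 -0.0018  0.0022] turn units 0.011023624341103044 gap 0.06366539439067448 F [-0.1309 -0.3021  0.3842]
joints [-14.9769  30.5469 -39.7034 121.0611  31.3603  38.6829  -7.5695]
shift in final-yaw axes 0.0008097720920344615 -0.0017780577058425563 0.00223398677116797
```

>>> drive_tool([
  [[0.001,-0.001,0.001],0],
  [[0,0,0],0],
  [[0,0,0],0],
  [[0,0,0],0],
  [[0,0,0],0],
  [[0,0,0],0],
  [[0,0,0],0],
  [[0,0,0],0],
], gripper=0)

```text
time_s: 13.95
tcp_pos: [0.3685, 0.309, 0.0464]
tcp_rot: [[-0.93, 0.368, 0.001], [0.368, 0.93, -0.0], [-0.001, 0.0, -1.0]]
contact_force: [-0.6, -1.3, 6.2]
finger_gap: 0.0211
```

>>> drive_tool([
  [[0,0,-0.01],0],
  [[0,0,-0.025],0],
  [[0,0,-0.04],0],
  [[0,0,-0.045],0],
  [[0,0,-0.04],0],
  [[0,0,-0.04],0],
  [[0,0,0],0],
  [[0,0,0],0],
])

```text
time_s: 14.75
tcp_pos: [0.3683, 0.3088, 0.2465]
tcp_rot: [[-0.93, 0.369, 0.002], [0.369, 0.93, 0.0], [-0.002, 0.001, -1.0]]
contact_force: [-1.2, -0.1, -1.8]
finger_gap: 0.0213
```

```bash
python3 goto.py .6225 .0953 .2 173.2; python3 w.py w4
```

```text
t 14.75 tcp [0.3683 0.3088 0.2465] yaw 158.36 tilt -0.0015156856328640052 0.0009514084302889869
shift(tool) [-0.3149 -0.1048  0.0469] turn units -2.4725946264987577 gap 0.021265403586797127 F [-1.151  -0.1439 -1.7891]
joints [ -2.6472  13.8813 -50.9722 111.3738  12.47    60.2961   9.3391]
shift in final-yaw axes -0.27765400132213514 -0.18189734623090478 0.046526742198687965
```

View pics/w4.png

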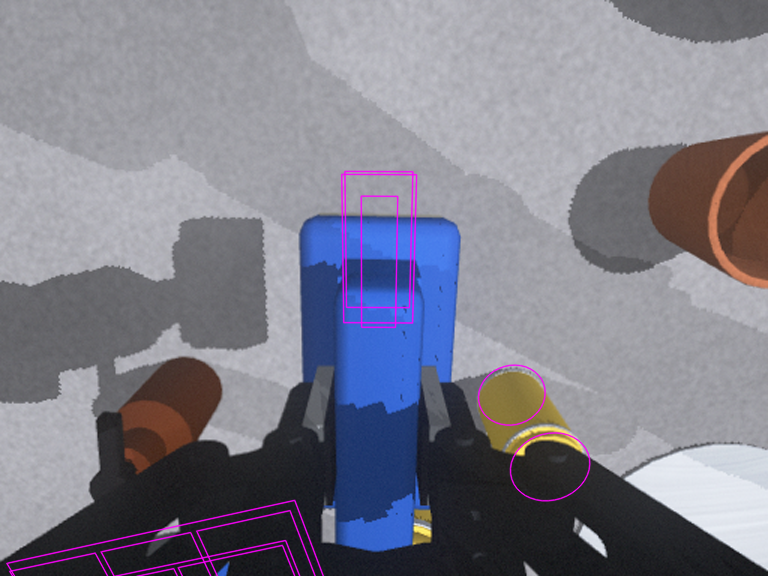

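>>> drive_tool([
  [[-0.037,-0.012,0],0],
  [[-0.037,-0.012,0],0],
  [[-0.037,-0.012,0],0],
  [[-0.037,-0.012,0],0],
  [[-0.037,-0.012,0],0],
  [[-0.037,-0.012,0],0],
  [[-0.037,-0.012,0],0],
  [[-0.037,-0.012,0],0],
])

```text
time_s: 15.6
tcp_pos: [0.6079, 0.1091, 0.2433]
tcp_rot: [[-0.93, 0.368, -0.004], [0.368, 0.93, -0.001], [0.004, -0.002, -1.0]]
contact_force: [-0.1, 0.8, -2.2]
finger_gap: 0.0212
```

>>> drive_tool([
  [[-0.02,-0.009,0],-0.8],
  [[0,0,0],-0.8],
  [[0,0,0.02],-0.87],
  [[0,0,0.03],0],
  [[0,0,0.03],0],
  [[0,0,0],0],
  [[0,0,0],0],
])

```text
time_s: 16.3
tcp_pos: [0.6223, 0.0949, 0.1646]
tcp_rot: [[-0.993, 0.118, -0.003], [0.118, 0.993, -0.0], [0.003, -0.001, -1.0]]
contact_force: [0.4, 0.2, -0.8]
finger_gap: 0.0214
```

```bash
python3 goto.py .625 .0955 .0524 173.2; python3 - <<'E'
from h import *
s=env.snapshot("scene");save(s,"s5.png",(140,110,300,260),4)
s=env.snapshot("top");save(s,"t5.png",(180,80,330,200),5)
E
```

```text
t 16.3 tcp [0.6223 0.0949 0.1646] yaw 173.24 tilt 0.003283879588935225 -0.0005113355099845871
shift(tool) [-0.0029  0.001   0.1122] turn units 0.006689367331688345 gap 0.02136480753764886 F [ 0.3963  0.1677 -0.8354]
joints [ 15.3745  32.9455 -41.5403  96.9404  24.5893  59.7977  48.9505]
shift in final-yaw axes -0.002561820797843448 0.000905193218163869 0.11216175452989158
```

View pics/s5.png

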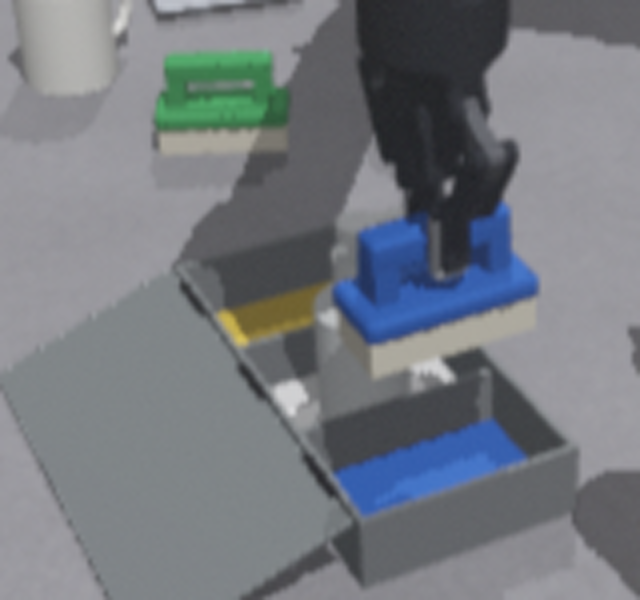

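View pics/t5.png

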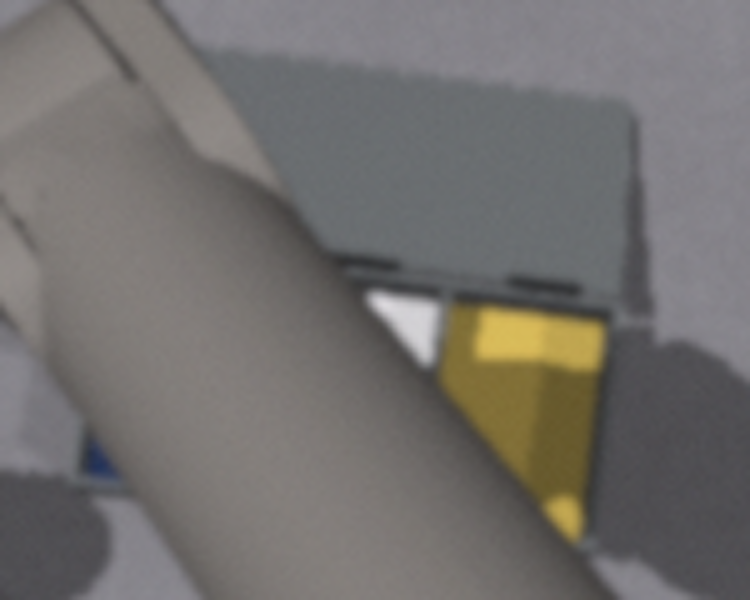

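>>> drive_tool([
  [[-0.003,0.001,0.03],0],
  [[0,0,0.03],0],
  [[0,0,0.025],0],
  [[0,0,0.015],0],
  [[0,0,0.006],0],
  [[0,0,0.001],0],
  [[0,0,0],0],
  [[0,0,0],0],
])

```text
time_s: 17.2
tcp_pos: [0.6273, 0.0958, 0.0602]
tcp_rot: [[-0.993, 0.118, 0.002], [0.118, 0.993, 0.0], [-0.002, 0.001, -1.0]]
contact_force: [0.0, -0.4, -1.1]
finger_gap: 0.0212
```

>>> drive_tool([
  [[0,0,0.001],0],
  [[0,0,0],0],
  [[0,0,0],0],
])

```text
time_s: 17.5
tcp_pos: [0.6265, 0.0954, 0.058]
tcp_rot: [[-0.993, 0.118, 0.0], [0.118, 0.993, -0.0], [-0.0, -0.0, -1.0]]
contact_force: [-0.5, 0.3, -2.1]
finger_gap: 0.0213
```

>>> drive_tool([
  [[0,0,0.002],0],
  [[0,0,0.001],0],
  [[0,0,0.0005],0],
  [[0,0,0],0],
  [[0,0,0],0],
])

```text
time_s: 18.0
tcp_pos: [0.6264, 0.0955, 0.0543]
tcp_rot: [[-0.993, 0.118, -0.0], [0.118, 0.993, 0.0], [0.0, 0.0, -1.0]]
contact_force: [-0.4, 0.0, -1.7]
finger_gap: 0.0212
```

>>> drive_tool([
  [[0,0,0.0005],0],
  [[0,0,0.0005],0],
  [[0,0,0.0005],0],
  [[0,0,0],0],
  [[0,0,0],0],
])

```text
time_s: 18.5
tcp_pos: [0.6264, 0.0955, 0.0528]
tcp_rot: [[-0.993, 0.118, -0.0], [0.118, 0.993, -0.0], [0.0, -0.0, -1.0]]
contact_force: [0.2, 0.1, -1.8]
finger_gap: 0.0215
```

>>> drive_tool([
  [[0,0,0.0005],0],
  [[0,0,0],0],
  [[0,0,0.0005],0],
  [[0,0,0],0],
  [[0,0,0],0],
])

```text
time_s: 19.0
tcp_pos: [0.6265, 0.0957, 0.0525]
tcp_rot: [[-0.993, 0.118, 0.0], [0.118, 0.993, -0.0], [-0.0, -0.0, -1.0]]
contact_force: [-2.9, -0.3, 4.4]
finger_gap: 0.0213
```

>>> drive_tool([
  [[0,0,0],0],
  [[0,0,0],0],
  [[0,0,0],0],
  [[0,0,0],0],
  [[0,0,0],0],
], gripper=60)

```text
time_s: 19.5
tcp_pos: [0.6264, 0.0955, 0.0517]
tcp_rot: [[-0.993, 0.118, -0.0], [0.118, 0.993, 0.0], [0.0, 0.0, -1.0]]
contact_force: [-0.4, -0.3, -0.4]
finger_gap: 0.0511
```

>>> drive_tool([
  [[0,0,-0.02],0],
  [[0,0,-0.035],0],
  [[0,0,-0.045],0],
  [[0,0,-0.045],0],
  [[0,0,-0.04],0],
  [[0,0,0],0],
  [[0,0,0],0],
])

```text
time_s: 20.2
tcp_pos: [0.6268, 0.0955, 0.2377]
tcp_rot: [[-0.993, 0.118, 0.002], [0.118, 0.993, -0.0], [-0.002, 0.0, -1.0]]
contact_force: [-0.2, -0.6, -1.0]
finger_gap: 0.0512
```

```bash
python3 goto.py .5316 .365 .23 80; python3 w.py w5
```

```text
t 20.2 tcp [0.6268 0.0955 0.2377] yaw 173.19 tilt -0.0020336757671468022 0.00016342528391099205
shift(tool) [0.1265 0.2563 0.0075] turn units 15.532475825606546 gap 0.051165822381897694 F [-0.1794 -0.5543 -0.9613]
joints [ 16.6492  29.1565 -43.4199  92.493   21.412   66.8538  51.5486]
shift in final-yaw axes 0.2488408857826871 -0.14052573204680732 0.007698076680762056
```

View pics/w5.png

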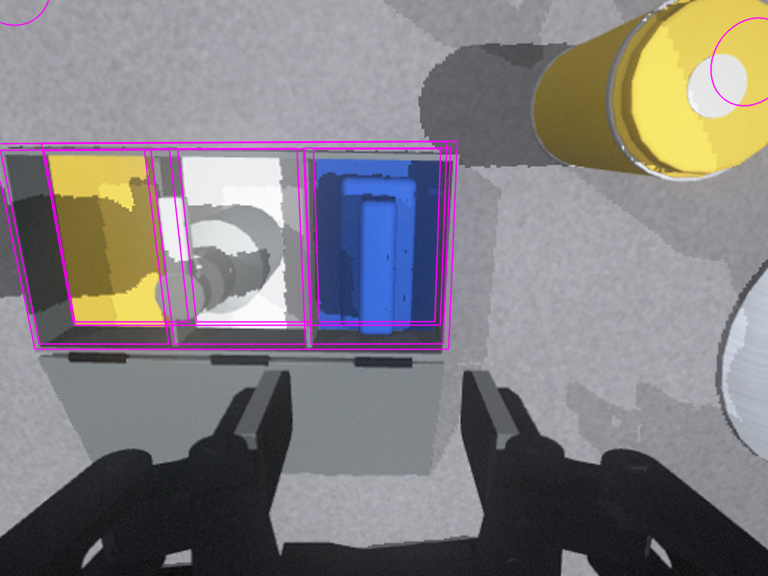

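```bash
cat > tri.py <<'E'
from h import *
t=dict(np.load("pics/top0.npz"));s=dict(np.load("pics/scene0.npz"))
def tri(a,b):
    r=[(pose(c)[1],pose(c)[0]@ray(c,*p)) for c,p in((t,a),(s,b))]
    A=np.c_[r[0][1],-r[1][1]];k=np.linalg.lstsq(A,r[1][0]-r[0][0],rcond=None)[0]
    return r[0][0]+k[0]*r[0][1],r[1][0]+k[1]*r[1][1]
f=lambda x0,y0,a,b:((a+.5)/5-.5+x0,(b+.5)/5-.5+y0)
print("big",tri(f(90,150,293,152),f(290,180,173,130)));print("small",tri(f(90,150,102,190),f(290,180,391,350)))
E
python3 tri.py
```

```text
big (array([0.546 , 0.2538, 0.1448]), array([0.5466, 0.2532, 0.1448]))
small (array([0.5316, 0.3652, 0.1008]), array([0.5322, 0.3646, 0.1006]))
```

>>> drive_tool([
  [[0.018,0.0365,0],0],
  [[0.018,0.0365,0],0],
  [[0.018,0.0365,0],0],
  [[0.018,0.0365,0],0],
  [[0.018,0.0365,0],0],
  [[0.018,0.0365,0],0],
  [[0.018,0.0365,0],0],
  [[0,0,0],0.6],
], gripper=100)

```text
time_s: 21.05
tcp_pos: [0.5261, 0.3705, 0.235]
tcp_rot: [[-0.985, 0.171, -0.005], [0.171, 0.985, 0.003], [0.005, 0.002, -1.0]]
contact_force: [-0.2, 0.8, 0.7]
finger_gap: 0.0855
```

>>> drive_tool([
  [[0,0,0],1],
  [[0,0,0],1],
  [[0,0,0],1],
  [[0,0,0],1],
  [[0,0,0],1],
  [[0,0,0],1],
  [[0,0,0],1],
  [[0,0,0],1],
])

```text
time_s: 21.85
tcp_pos: [0.5307, 0.3632, 0.2344]
tcp_rot: [[-0.52, 0.854, -0.003], [0.854, 0.52, -0.002], [-0.0, -0.004, -1.0]]
contact_force: [-0.3, 0.3, 0.5]
finger_gap: 0.085
```

>>> drive_tool([
  [[0,0,0],1],
  [[0,0,0],1],
  [[0,0,0],1],
  [[0,0,0],1],
  [[0,0,0],0],
  [[0,0,0],0],
])

```text
time_s: 22.45
tcp_pos: [0.531, 0.3637, 0.2353]
tcp_rot: [[-0.135, 0.991, -0.002], [0.991, 0.135, -0.002], [-0.001, -0.002, -1.0]]
contact_force: [-0.4, -0.8, -0.1]
finger_gap: 0.0857
```

```bash
python3 goto.py .5316 .365 .052 97.4; python3 w.py w6
```

```text
t 22.45 tcp [0.531  0.3637 0.2353] yaw 97.77 tilt -0.0013495934159581883 -0.002090682594333207
shift(tool) [0.0015 0.0012 0.1833] turn units 0.06230783829350983 gap 0.08565868231329973 F [-0.4202 -0.8369 -0.1451]
joints [-18.9063  27.0618 -29.21    91.7358  14.1601  65.0595 -43.7062]
shift in final-yaw axes 0.0012469988383099308 0.0007941410528311691 0.18327571915015098
```

View pics/w6.png

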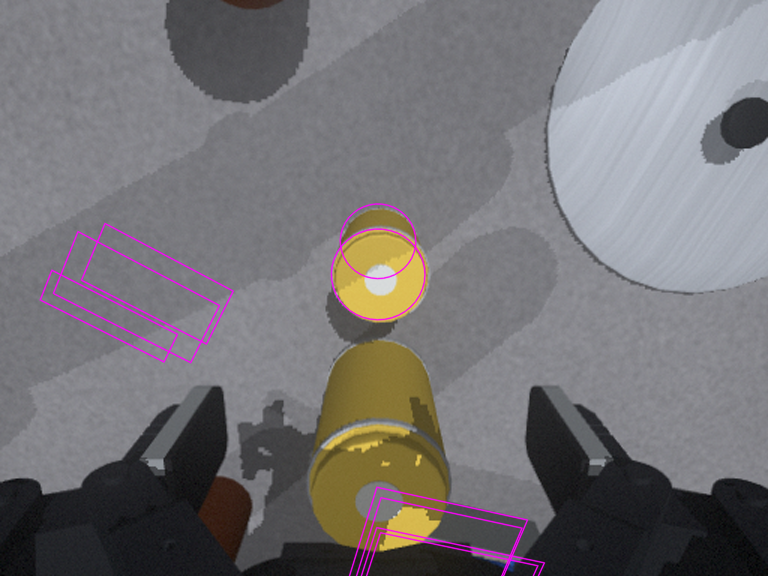

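>>> drive_tool([
  [[0.001,0.001,0.04],0],
  [[0,0,0.045],0],
  [[0,0,0.04],0],
  [[0,0,0.03],0],
  [[0,0,0.02],0],
  [[0,0,0.008],0],
  [[0,0,0],0],
  [[0,0,0],0],
])

```text
time_s: 23.3
tcp_pos: [0.533, 0.3658, 0.0548]
tcp_rot: [[-0.133, 0.991, 0.001], [0.991, 0.133, 0.001], [0.001, 0.001, -1.0]]
contact_force: [1.0, 0.5, -0.3]
finger_gap: 0.0853
```

```bash
python3 goto.py .5316 .365 .052 97.4
```

```text
t 23.3 tcp [0.533  0.3658 0.0548] yaw 97.63 tilt 0.0009152050462061085 0.0012013154463027913
shift(tool) [-0.0006 -0.0015  0.0028] turn units 0.03832301850892961 gap 0.0852959007930216 F [ 0.9997  0.5206 -0.2566]
joints [-21.9111  38.4159 -25.3196  99.2455  21.2817  47.0513 -49.4602]
shift in final-yaw axes -0.0006101922739310629 -0.0014469264674705235 0.0027932722343573177
```

>>> drive_tool([
  [[0,0,0.001],0],
  [[0,0,0],0],
  [[0,0,0],0],
  [[0,0,0],0],
  [[0,0,0],0],
  [[0,0,0],0],
  [[0,0,0],0],
], gripper=0)

```text
time_s: 24.0
tcp_pos: [0.533, 0.3657, 0.0541]
tcp_rot: [[-0.132, 0.991, 0.001], [0.991, 0.132, 0.001], [0.001, 0.002, -1.0]]
contact_force: [-1.1, -0.6, 6.2]
finger_gap: 0.0555
```

>>> drive_tool([
  [[0,0,-0.01],0],
  [[0,0,-0.025],0],
  [[0,0,-0.04],0],
  [[0,0,-0.045],0],
  [[0,0,-0.045],0],
  [[0,0,-0.035],0],
  [[0,0,0],0],
  [[0,0,0],0],
])

```text
time_s: 24.8
tcp_pos: [0.5323, 0.3651, 0.2534]
tcp_rot: [[-0.132, 0.991, 0.001], [0.991, 0.132, 0.0], [0.0, 0.001, -1.0]]
contact_force: [0.9, -0.5, -3.4]
finger_gap: 0.055
```

```bash
python3 goto.py .6013 -.0935 .2 83.2;  python3 - <<'E'
from h import *
s=env.snapshot("scene");save(s,"s6.png",(280,60,440,220),4)
E
```

```text
t 24.8 tcp [0.5323 0.3651 0.2534] yaw 97.61 tilt 0.00018499750170481217 0.0010715243853340853
shift(tool) [-0.4637  0.0076  0.0533] turn units 2.4010034704819176 gap 0.05499545645562392 F [ 0.9053 -0.4599 -3.3913]
joints [-18.732   26.3022 -29.5372  90.4517  13.7775  66.8335 -43.5527]
shift in final-yaw axes -0.44721938186244825 0.12280063410930839 0.0534114064945469
```

View pics/s6.png

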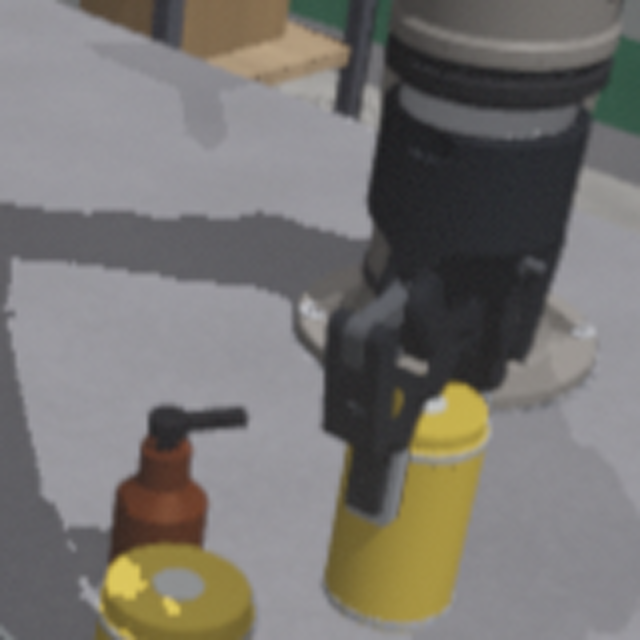

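>>> drive_tool([
  [[-0.035,0.001,0],0],
  [[-0.045,0.001,0],0],
  [[-0.045,0.001,0],0],
  [[-0.045,0.001,0],0],
  [[-0.045,0.001,0],0],
  [[-0.045,0.001,0],0],
  [[-0.045,0.001,0],0],
  [[-0.045,0,0],0],
])

```text
time_s: 25.65
tcp_pos: [0.5843, 0.017, 0.2505]
tcp_rot: [[-0.132, 0.991, -0.004], [0.991, 0.132, -0.0], [0.0, -0.004, -1.0]]
contact_force: [0.8, 0.9, -1.6]
finger_gap: 0.0552
```

>>> drive_tool([
  [[-0.045,0,0],0],
  [[-0.045,0,0],0],
  [[-0.024,0,0],0],
  [[0,0,0],0.8],
  [[0,0,0],0.8],
  [[0,0,0],0.8],
  [[0,0,0],0],
  [[0,0,0],0],
])

```text
time_s: 26.45
tcp_pos: [0.5998, -0.0937, 0.2512]
tcp_rot: [[0.116, 0.993, -0.003], [0.993, -0.116, 0.0], [-0.0, -0.003, -1.0]]
contact_force: [0.4, 0.3, -3.1]
finger_gap: 0.0553
```

```bash
python3 goto.py .602 -.0935 .0601 83.2; python3 w.py w7; python3 - <<'E'
from h import *
s=env.snapshot("scene");save(s,"s7.png",(160,60,320,240),3.3)
E
```

```text
t 26.45 tcp [ 0.5998 -0.0937  0.2512] yaw 83.34 tilt -0.00011794837888669437 -0.0028807529465620916
shift(tool) [0.0005 0.0027 0.1911] turn units 0.023794642161902857 gap 0.055347872137917864 F [ 0.4034  0.2858 -3.097 ]
joints [ 17.5748  21.2734 -18.9564  96.3738   7.5352  63.7743 -10.1958]
shift in final-yaw axes 0.0004334176251586762 0.002130075586243119 0.19112102605248926
```

View pics/w7.png

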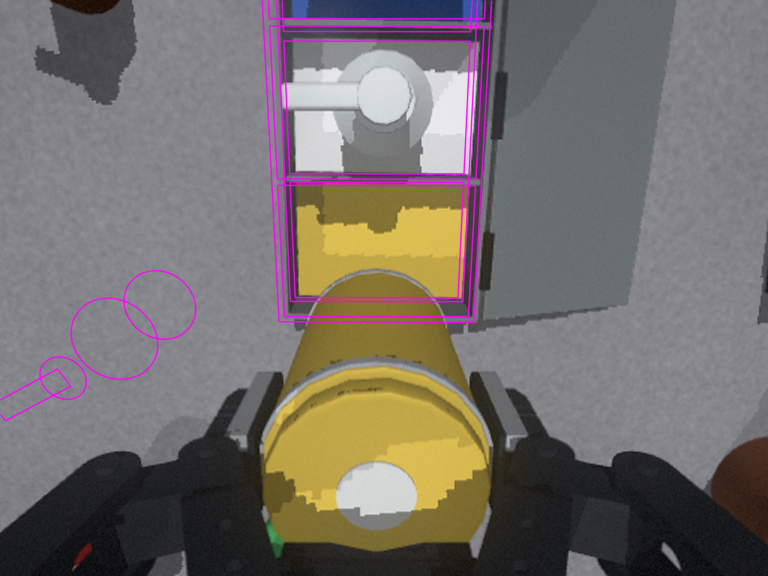

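View pics/s7.png

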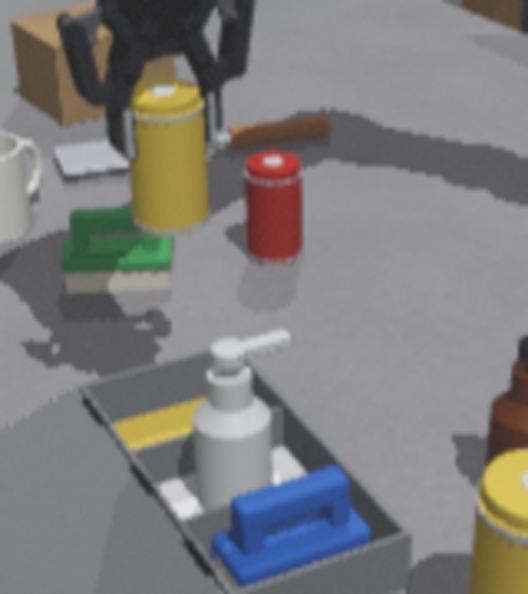

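>>> drive_tool([
  [[0,0.003,0.03],0],
  [[0,0,0.04],0],
  [[0,0,0.04],0],
  [[0,0,0.035],0],
  [[0,0,0.02],0],
  [[0,0,0.015],0],
  [[0,0,0],0],
  [[0,0,0],0],
])

```text
time_s: 27.35
tcp_pos: [0.6043, -0.0941, 0.0735]
tcp_rot: [[0.118, 0.993, 0.001], [0.993, -0.118, 0.0], [0.0, 0.001, -1.0]]
contact_force: [1.1, -0.3, -2.4]
finger_gap: 0.0554
```

>>> drive_tool([
  [[0,0,0.003],0],
  [[0,0,0.002],0],
  [[0,0,0],0],
  [[0,0,0],0],
])

```text
time_s: 27.75
tcp_pos: [0.6039, -0.0942, 0.0682]
tcp_rot: [[0.118, 0.993, 0.001], [0.993, -0.118, -0.0], [-0.0, 0.001, -1.0]]
contact_force: [-0.4, 0.4, -2.5]
finger_gap: 0.0551
```

```bash
python3 goto.py .602 -.0935 .0601 83.2; python3 - <<'E'
from h import *
s=env.snapshot("scene");save(s,"s8.png",(160,90,320,260),3.5)
E
```

```text
t 27.75 tcp [ 0.6039 -0.0942  0.0682] yaw 83.2 tilt -5.649615338912501e-05 0.000614137405373622
shift(tool) [ 0.0004 -0.002   0.0081] turn units 0.0003214862161193821 gap 0.05513370114770276 F [-0.4345  0.3892 -2.5044]
joints [ 15.396   33.3443 -16.5625 104.4441  13.0384  44.0292 -14.8018]
shift in final-yaw axes 0.0004403455194803558 -0.001962434166846551 0.008105208177827464
```

View pics/s8.png

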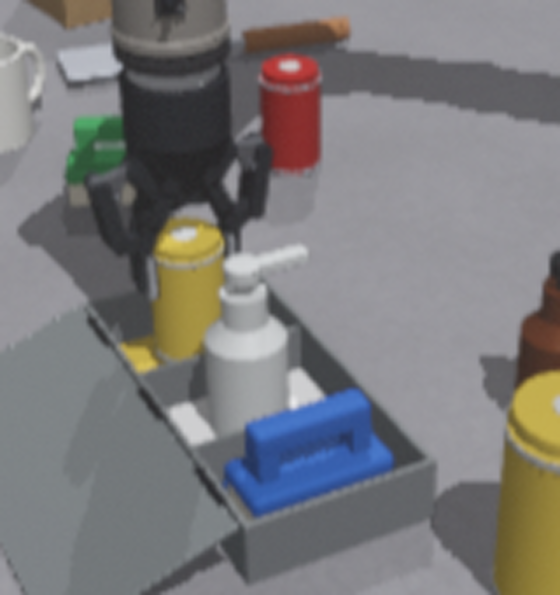

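>>> drive_tool([
  [[0,0,0.003],0],
  [[0,0,0.002],0],
  [[0,0,0.001],0],
  [[0,0,0.0005],0],
  [[0,0,0],0],
  [[0,0,0],0],
])

```text
time_s: 28.4
tcp_pos: [0.6037, -0.0941, 0.0613]
tcp_rot: [[0.118, 0.993, 0.0], [0.993, -0.118, -0.0], [-0.0, 0.0, -1.0]]
contact_force: [0.2, -0.0, -2.2]
finger_gap: 0.0555
```

>>> drive_tool([
  [[0,0,0.0005],0],
  [[0,0,0.0005],0],
  [[0,0,0.0005],0],
  [[0,0,0],0],
  [[0,0,0],0],
])

```text
time_s: 28.9
tcp_pos: [0.6037, -0.0942, 0.0601]
tcp_rot: [[0.118, 0.993, 0.0], [0.993, -0.118, -0.0], [-0.0, 0.0, -1.0]]
contact_force: [-1.5, -0.4, 1.2]
finger_gap: 0.055
```

Contact felt (the weight has come off). Next I lower 0.3 mm more and open.

>>> drive_tool([
  [[0,0,0.0003],0],
  [[0,0,0],0],
  [[0,0,0],0],
])

```text
time_s: 29.2
tcp_pos: [0.6037, -0.0942, 0.06]
tcp_rot: [[0.118, 0.993, 0.0], [0.993, -0.118, -0.0], [-0.0, 0.0, -1.0]]
contact_force: [-3.5, -0.1, 5.6]
finger_gap: 0.055
```

>>> drive_tool([
  [[0,0,0],0],
  [[0,0,0],0],
  [[0,0,0],0],
  [[0,0,0],0],
  [[0,0,0],0],
], gripper=95)

```text
time_s: 29.7
tcp_pos: [0.6037, -0.0941, 0.0594]
tcp_rot: [[0.118, 0.993, 0.0], [0.993, -0.118, 0.0], [0.0, 0.0, -1.0]]
contact_force: [-0.6, 0.5, -0.0]
finger_gap: 0.0813
```

>>> drive_tool([
  [[0,0,-0.02],0],
  [[0,0,-0.035],0],
  [[0,0,-0.045],0],
  [[0,0,-0.045],0],
  [[0,0,-0.04],0],
  [[0,0,0],0],
  [[0,0,0],0],
])

```text
time_s: 30.4
tcp_pos: [0.6041, -0.0942, 0.2454]
tcp_rot: [[0.118, 0.993, 0.002], [0.993, -0.118, -0.0], [-0.0, 0.002, -1.0]]
contact_force: [0.3, -0.3, -0.8]
finger_gap: 0.0811
```

>>> drive_tool([
  [[-0.04,0,0],0],
  [[-0.04,0,0],0],
  [[-0.04,0,0],0],
  [[-0.04,0,0],0],
  [[-0.04,0,0],0],
  [[0,0,0],0],
  [[0,0,0],0],
])

```text
time_s: 31.1
tcp_pos: [0.5786, -0.2936, 0.2422]
tcp_rot: [[0.121, 0.993, -0.003], [0.993, -0.121, 0.001], [0.001, -0.004, -1.0]]
contact_force: [0.3, 0.2, -0.2]
finger_gap: 0.0812
```

```bash
python3 - <<'E'
from h import *
print(env.state()["time_s"])
s=env.snapshot("scene");save(s,"s9.png",None,1.5)
s=env.snapshot("top");save(s,"t9.png",None,1.5);save(s,"t9b.png",(180,80,330,200),5)
E
```

```text
31.1
```

View pics/s9.png

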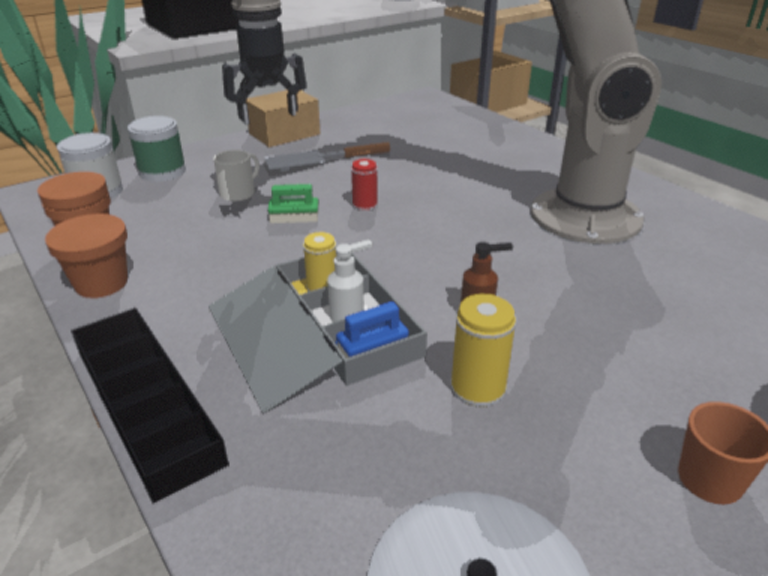

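View pics/t9.png

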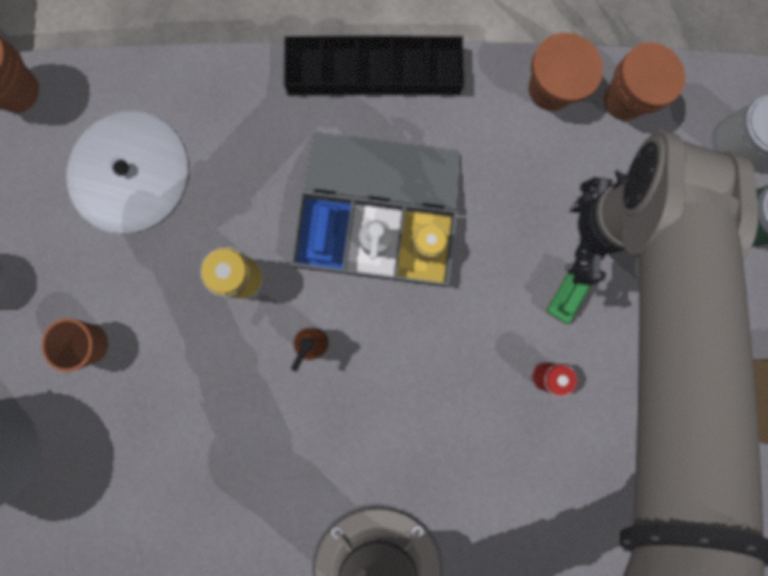

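View pics/t9b.png

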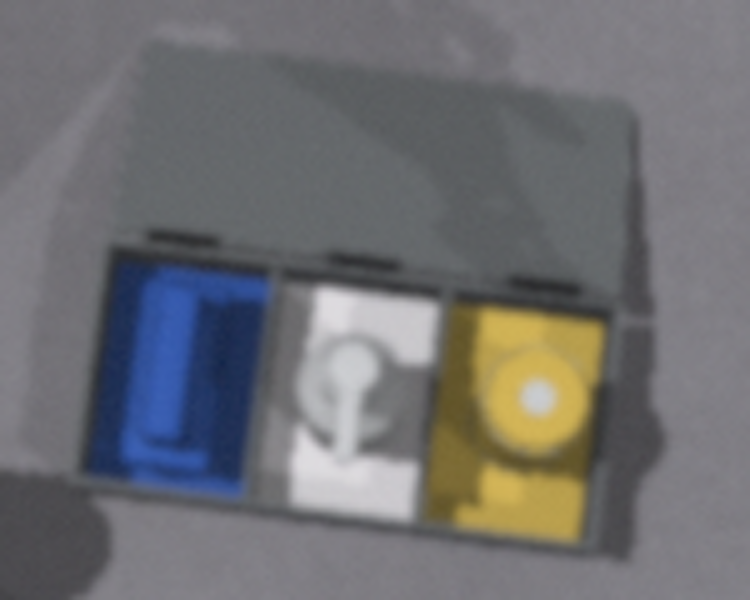

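Both pictures show the three items upright in their bays (1.5x top view: brush (323,230), pump (376,236), can (430,240)). The garden things are where they were, and the gripper is clear at z = 0.24 m.

```bash
python3 -c "
from bench import env
print(env.hand_in())"
```

```text
the job is handed in; nothing more can be done
None
```

The caddy is packed and handed in at about 31 s of the 90 s allowed. The white pump, blue brush and smaller yellow can were set down in that order on the mats of their own colours.

- **Set down:** I lowered each one until the wrist force showed contact, about 4–6 N, before opening the gripper. Each touched within about 0.5 mm of the height expected for its mat.
- **Which yellow can:** Two stood side by side. The one I took measured 0.101 m high with a cap about 52 mm across, which fits the description. The other is about 0.145 m high and was left alone.
- **Last pictures (scene and top):** All three stand upright inside their bays. The brown pump, green brush, red can and the larger yellow can look unmoved, and the gripper is clear of everything. I checked the garden things by eye in these pictures and did not measure them again.
- **What disagreed:** The wrist camera put the pump and caddy about 3 mm further along x than the top camera did. I split the difference; the bays have far more room than that. No check failed.

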